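# Refit the top cover of a bench power supply

### The arm

A 6-joint arm with a two-finger parallel gripper is mounted at the origin on the work surface. World frame = base frame: x ahead of the robot, y to its left, z up, the work surface at z = 0. Lengths are in m, angles in rad, forces in N, time in s.
With the tool pointing down it reaches from about 0.4 to 0.825 m from the base axis. Payload 7 kg.
Tool frame: the origin (TCP) lies midway between the tips of the shut fingers; the grasp point (between the pads) lies behind it (env.grip_depth is the z of the grasp point in the tool frame, in m); z points along the fingers, y is the line along which they close (so a half turn about z gives the same grasp; the last joint's range is limited). The gripper opens to 88 mm and grips with 3 to 60 N. Pads are 19 mm wide; open, the fingers measure 130 mm over their backs; the gripper's body (78 mm by 193 mm) begins 47 mm behind the grasp point.
Start: joints at [1.422, 0.359, 0.012, 0, -1.224, -0.288], TCP at [0.286, 0.612, 0.227] pointing down, gripper open.
Joint ranges: [-3.07, 3.07], [-1.43, 2.12], [-1.02, 1.25], [-3.03, 1.67], [-3.05, -0], [-3.03, 3.03]. Speed limits (rad/s): [2.39, 2.39, 3.01, 3.14, 3.14, 3.14].

### API

Orientations are given as a unit quaternion [x, y, z, w].
In Python, from workcell import telemetry, get_image, calibration, env gives the robot as it stands.
- The arm moves only by the tool step_arm, never from a script. Its argument "series" is a list of rows, each a list of 7 numbers: the turn, a rotation vector about the tool's x, y, z normalised to -1 to 1, where 1 is 360 degrees, then the shift along the tool's x, y, z normalised to -1 to 1, where 1 is 0.25 m, then the closure, from 0 (fully open) to 1 (shut). In form: [[rx, ry, rz, x, y, z, jaw], ...]. A call has 1 to 5 rows; each row is the pose to reach, as a shift and turn from the pose commanded when the call began, along the tool's axes at that moment, turning the shorter way round; what a row does not reach only later rows make up. A row lasts 1/12 s, in which the tool goes at most 41.7 mm and 7.16 degrees, less where a joint would pass 70% of its speed; a pose out of reach is approached as far as the arm can. A call with a number of a shift or a turn outside -1 to 1 is refused whole. A call with a gripper value outside its range is refused whole. The fingers move at their own pace and stop on an object; "newtons" is the grip in N (left out, the last holds). Time passes only in rows, so rows that repeat a pose let the fingers close. It gives the time, the measured TCP pose, the force, the opening and the grip force at its end, in the units of the state.
- telemetry.sense(): the state, without advancing time (a new reading comes with each control period).
- get_image(name): name is "scene" or "top"; returns (picture, depth): 420x560x3 uint8, blue, green, red; 420x560 float32, m along the optical axis (not along the pixel's ray), 0 where there is no reading.
- calibration(name): a dict with "mtx" (3x3 intrinsics, pixels), "position" and "rotation" of the camera in the world. Camera axes: x right, y down, z forward; pixel columns grow to the right and rows downward; lengths in m; the calibration is good to about 2 mm. A picture is of the moment at which its call begins. calibration takes no time and is no camera call.
- env.finish_job(): hands the job in; it is judged then, once.
The state is a dict: "t": time; "joint_pos": joint angles; "dq": joint speeds; "joint_efforts": joint torques, N m; "eef_pos": TCP position; "tcp_rot": TCP orientation; "ft_force": force on the tool from outside, world axes, zero at the start; "ft_torque": the same for the moment, N m; "gripper_width": finger opening in m; "grip_force": force on a finger pad.
Only numpy, scipy, OpenCV 4.12 (cv2) and the standard library are available. Lean on these libraries where they do the work, as an engineer would, in place of code of your own. Each camera call takes 0.05 s, during which the arm holds its last target. There are 200 camera calls.

### The job

Put the larger of the two white covers back on the open power supply: slip one of its edges under the lip along the back of the case, then lower the opposite edge down behind the front panel, so that the cover lies flat on the case, square and about midway between its sides. Leave the smaller cover where it lies.

Things in the scene. Friction and masses are not known exactly. Their poses are not given: they have to be found in the camera images.
- cover: Larger of two loose white covers: plate 140 mm (its x) by 130 mm (y), 6 mm thick, 0.3 kg, flat on the bench, the same after a half turn. A bridge handle stands over its middle: a bar along y, 80 mm long, 16 mm wide (x), 36 to 52 mm above the plate's underside, free underneath between its end posts (middle 56 mm). Origin: centre of the plate's underside; z up through the handle.
- case: Open white power supply, fixed. Origin on the bench under the seat's centre; x points from back to front panel (dark display). Level seat flange (hole in the middle) at z = 70 mm, between back wall x = -79 and front panel x = +79 mm; sides open above it, case 144 mm wide (y). Front panel's top at z = 85, back wall's at z = 91 mm. Seated, the cover's origin is at x = y = 0, z = 70 mm here.
- lip (a point): Middle of the lip's free edge, on its underside: 18 mm above the seat. The lip, 3 mm thick, runs along the whole back of the case and juts 30 mm forward from the back wall. Axes as the case. The cover cannot go in level, as the front panel is in the way; it goes in with its back edge 10 to 17 degrees lower than the front edge.
- spare: The smaller white cover, of another instrument, not to be used: a loose plate 96 mm (x) by 92 mm (y), 6 mm thick, with the same bridge handle. Origin: centre of its underside.
There are look-alikes about, which are no part of the job. Leave any yellow look-alike of the cover alone.

How it is judged:
At the end, for the whole second after the job is handed in: The larger cover rests released on the case's seat: underside within 4 mm of the seat's height, level within 3.4 degrees, one edge under the lip (within 12 mm of the middle along the case), within 15 mm of midway between the sides and 10 degrees of square, at rest (x of cover in the frame of case between -0.012 and 0.012 m and y of cover in the frame of case between -0.015 and 0.015 m and z of cover in the frame of case between 0.066 and 0.074 m and angle between cover's own z axis and vertical below 0.06 rad and angle between the x axis of cover and the x axis of case, either way round below 0.175 rad and linear speed of cover below 0.02 m/s); the robot touches nothing.
It fails at once if the smaller cover is shifted by more than 30 mm (distance of spare from where it was at the start of the episode above 0.03 m).
It also fails if it takes over 48 s, if anything falls off the work surface, if the arm or the gripper's body presses on something with over 40 N, if the wrist force passes 120 N, or if a joint passes its speed limit or range.

## Working session

There is one attempt and no reset: what is moved stays moved. The work goes in short steps, Python scripts to look and compute and a tool call to move; the robot and the scene stay as the last step left them, time stands still between calls to the robot, and variables do not carry over. Pictures are saved under pics/ and viewed, at most 10 in all, crops included, and the job is handed in when it is done.

Besides the shell and the picture viewer there is one more tool, called after "Emit:" by a JSON object that holds its "name" and its "arguments", one argument or row to a line. step_arm: Moves the arm, as the interface text tells. Its arguments: {"type":"object","properties":{"series":{"type":"array"},"newtons":{"type":"number"}},"required":["series"]}

```bash
mkdir -p pics
python3 - <<'E'
from workcell import telemetry,get_image,calibration,env
import cv2,numpy as np
for n in("scene","top"):
    p,d=get_image(n);cv2.imwrite(f"pics/{n}0.png",p);np.savez(f"{n}0.npz",p=p,d=d)
    c=calibration(n);print(n,np.round(c["mtx"],1).tolist(),np.round(c["position"],3),np.round(c["rotation"],3).tolist())
s=telemetry.sense();print(s,env.grip_depth)
E
```

```text
scene [[428.5, 0.0, 270.5], [0.0, 428.5, 215.9], [0.0, 0.0, 1.0]] [0.917 0.238 0.907] [0.501, 0.808, -0.26, -0.169]
top [[444.5, 0.0, 282.0], [0.0, 444.5, 204.7], [0.0, 0.0, 1.0]] [ 0.294 -0.005  1.214] [-0.696, 0.717, -0.019, 0.031]
{'t': 0.1, 'joint_pos': array([ 1.42206767e+00,  3.59300343e-01,  1.11675879e-02, -3.27366080e-04,
       -1.22411017e+00, -2.88115509e-01]), 'dq': array([-7.48144326e-04, -2.95882672e-03,  2.62121675e-03,  2.69810153e-03,
       -3.35650176e-05, -1.48304516e-03]), 'joint_efforts': array([-1.16752599e-03, -5.84161878e+01,  2.93751490e+01,  7.01549828e+00,
        1.02198886e-02, -4.99964870e-05]), 'eef_pos': array([0.28540425, 0.61121131, 0.22573008]), 'tcp_rot': array([ 9.76228238e-01, -2.16743811e-01, -1.03162406e-04,  7.32258407e-04]), 'ft_force': array([-0.2135436 ,  0.10576285,  0.36599749]), 'ft_torque': array([-0.03152411, -0.04883604,  0.071229  ]), 'grip_force': 0.0, 'gripper_width': 0.08763085296162319} -0.0188
```

View pics/scene0.png

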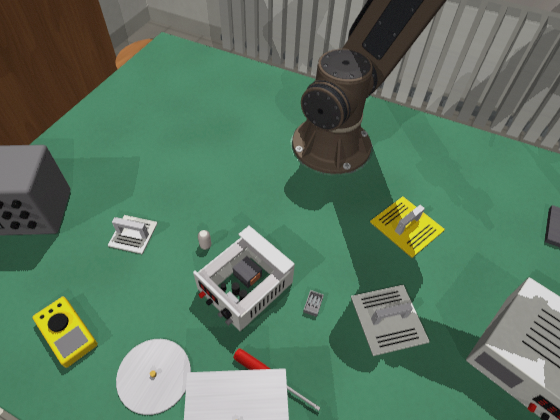

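View pics/top0.png

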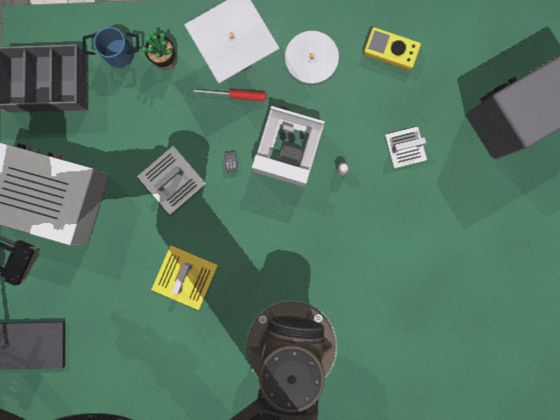

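Top view: the large cover (grey from the arm's shadow) is at (171,180), and at (390,318) in the scene view. Things that could be taken for it, by top pixel:
- spare (406,148)
- yellow look-alike (185,278)
- white sheet (231,38)
- white disc (312,57)
- another instrument (45,195)

The open case is at (288,145), with its lip on the robot's side and its front panel on the far side. I choose (171,180).

```bash
cat > h.py <<'E'
import numpy as np,cv2
from scipy.spatial.transform import Rotation as R
from workcell import telemetry,get_image,calibration,env
def cam(n):
    c=calibration(n);r=np.array(c["rotation"])
    return np.array(c["mtx"]),np.array(c["position"]),(R.from_quat(r).as_matrix() if r.size==4 else r)
def ray(n,uv,z):
    K,p,M=cam(n);uv=np.atleast_2d(uv).astype(float)
    d=np.c_[(uv-K[:2,2])/K[0,0],np.ones(len(uv))]@M.T
    return p+d*((z-p[2])/d[:,2])[:,None]
def cloud(n,d):
    K,p,M=cam(n);v,u=np.mgrid[:d.shape[0],:d.shape[1]]
    X=np.stack([(u-K[0,2])/K[0,0]*d,(v-K[1,2])/K[1,1]*d,d],-1)@M.T+p
    X[d==0]=np.nan
    return X
def rect(P):
    (c,s,a)=cv2.minAreaRect((P[:,:2]*1000).astype(np.float32));return np.round(c,1),np.round(s,1),round(a,1)
E
python3 - <<'E'
from h import *
for n,box in(("top",(130,135,215,220)),("scene",(340,275,440,365))):
    f=np.load(n+"0.npz");p,d=f["p"],f["d"];X=cloud(n,d)
    hsv=cv2.cvtColor(p,cv2.COLOR_BGR2HSV);m=(hsv[...,1]<70)
    x0,y0,x1,y1=box;b=np.zeros(m.shape,bool);b[y0:y1,x0:x1]=1
    z=X[...,2]
    g=b&(hsv[...,1]>120);print(n,"bench z",np.nanmedian(z[g]),np.nanstd(z[g]))
    mm=cv2.morphologyEx((b&m).astype(np.uint8),cv2.MORPH_OPEN,np.ones((5,5)))
    cs,_=cv2.findContours(mm,cv2.RETR_EXTERNAL,cv2.CHAIN_APPROX_NONE);c=max(cs,key=cv2.contourArea)[:,0]
    print("cover",rect(ray(n,c,.006)))
    h=b&m&(z>.035)&(z<.065);print("handle",h.sum(),np.nanmedian(z[h]),rect(X[h]))
f=np.load("top0.npz");X=cloud("top",f["d"]);z=X[...,2]
b=np.zeros(z.shape,bool);b[100:190,245:330]=1
for lo,hi in((.079,.088),(.0885,.1),(.066,.075)):
    k=b&(z>lo)&(z<hi);print(lo,k.sum(),np.nanmedian(z[k]),rect(X[k]))
t=f["p"];s=np.load("scene0.npz")["p"]
A=cv2.resize(t[95:225,125:335],None,fx=3.8,fy=3.8)[:, :800];cv2.imwrite("pics/crop1.png",A)
B=cv2.resize(s[220:370,180:440],None,fx=3,fy=3);cv2.imwrite("pics/crop2.png",B)
E
```

```text
top bench z nan nan
cover (array([455.7, 317.4]), array([146.6, 135.3]), 39.5)
handle 228 0.052156036875872225 (array([456.3, 319.1]), array([17.7, 80.9]), 39.3)
scene bench z 0.0017391673196971436 0.0015101896833757782
cover (array([455.1, 316.7]), array([143.8, 132.7]), 39.4)
handle 365 0.05298107902175109 (array([454.3, 316.3]), array([17.3, 81.8]), 39.6)
0.079 212 0.08534832455038743 (array([528.7,  -4.8]), array([144.2, 169.1]), 71.7)
0.0885 711 0.09162676900274169 (array([527.5,  -5.3]), array([143.7, 166.8]), 71.4)
0.066 1192 0.07062410254928952 (array([534.3,  -7. ]), array([144.1, 181. ]), 71.6)
  return np.nanmean(a, axis, out=out, keepdims=keepdims)
  var = nanvar(a, axis=axis, dtype=dtype, out=out, ddof=ddof,
```

View pics/crop1.png

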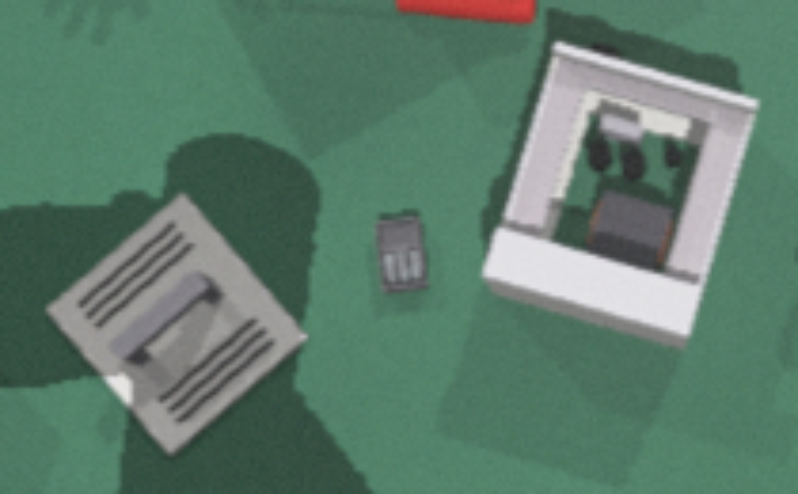

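View pics/crop2.png

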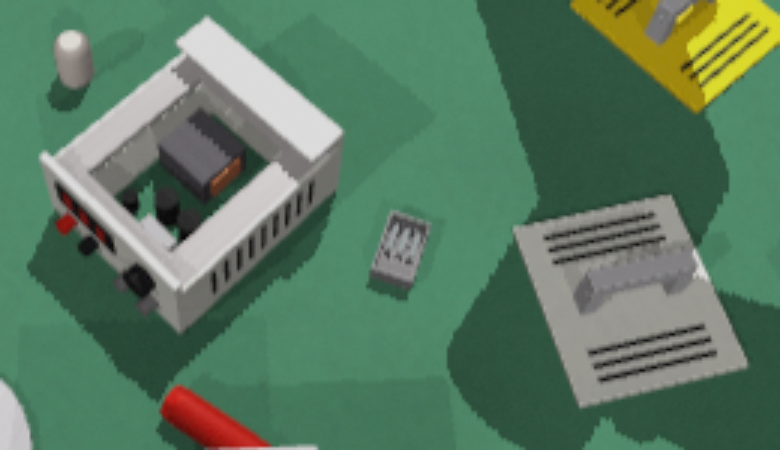

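The crops confirm the choices. The plate with the bridge handle at (171,180) is about 140x130 mm, with x at 39.4° and its centre at (455.5, 317). The case's lip is nearest the robot and its front panel is at the upper right. Next I refine the case origin and plan the first move.

```bash
cat >> h.py <<'E'
def pose(yaw,tilt=0):  # tool down, tool x at yaw (deg); tilt about tool x (deg)
    a=np.radians(yaw/2);return R.from_quat([np.cos(a),np.sin(a),0,0])*R.from_euler('x',tilt,degrees=True)
def plan(targets,p0=None,r0=None):
    s=telemetry.sense();p0=s["eef_pos"] if p0 is None else p0;r0=R.from_quat(s["tcp_rot"]) if r0 is None else r0
    for p,r in targets:
        print("row",np.round(np.r_[(r0.inv()*r).as_rotvec()/(2*np.pi),r0.inv().apply(np.array(p)-p0)/.25],3).tolist())
E
python3 - <<'E'
from h import *
a=np.radians(-18.5);ex=np.array([np.cos(a),np.sin(a)]);ey=np.array([-ex[1],ex[0]])
for n,box in(("top",(245,95,335,195)),("scene",(185,222,300,335))):
    X=cloud(n,np.load(n+"0.npz")["d"]);x0,y0,x1,y1=box;X=X[y0:y1,x0:x1].reshape(-1,3)
    q=np.c_[(X[:,:2]-[.530,-.006])@np.c_[ex,ey],X[:,2]]*1000
    l=q[(q[:,2]>89)&(q[:,2]<100)&(q[:,0]<0)];f=q[(q[:,2]>82)&(q[:,2]<89)&(q[:,0]>60)]
    s=q[(q[:,2]>67)&(q[:,2]<74)&(abs(q[:,0])<75)]
    for k in(l,f,s):print(n,len(k),np.round([*np.percentile(k,[1,5,50,95,99],axis=0)],1).tolist())
plan([((.4555,.317,.13),pose(-50.6))])
E
```

```text
top 665 [[-85.5, -70.1, 89.1], [-84.2, -64.4, 89.5], [-68.8, -1.1, 91.8], [-53.7, 65.0, 95.1], [-52.0, 70.3, 96.6]]
top 137 [[75.4, -70.3, 82.2], [75.9, -63.5, 82.7], [78.8, -0.5, 85.2], [82.1, 63.8, 87.7], [82.7, 69.3, 88.4]]
top 1022 [[-47.4, -71.0, 67.2], [-41.8, -68.4, 67.7], [23.7, 2.1, 70.6], [71.9, 69.6, 73.4], [74.2, 71.8, 73.8]]
scene 870 [[-87.3, -73.8, 89.5], [-85.6, -67.6, 90.1], [-69.6, 0.2, 92.7], [-54.2, 63.2, 95.2], [-52.9, 68.0, 96.3]]
scene 202 [[74.1, -72.8, 82.6], [74.9, -66.7, 83.3], [77.9, -1.3, 86.6], [80.9, 64.6, 88.5], [81.3, 68.6, 88.8]]
scene 1622 [[-63.7, -74.8, 67.8], [-58.3, -71.6, 68.9], [8.8, 17.5, 71.5], [67.9, 67.5, 73.5], [70.2, 68.9, 73.9]]
row [0.0, -0.0, 0.071, 1.114, 0.778, 0.384]
```

Emit:
{"name": "step_arm", "arguments": {
  "series": [
    [0, 0, 0.014, 0.12, 0.085, 0.02, 0.3],
    [0, 0, 0.03, 0.25, 0.17, 0.05, 0.3],
    [0, 0, 0.045, 0.37, 0.26, 0.08, 0.3],
    [0, 0, 0.06, 0.5, 0.35, 0.1, 0.3],
    [0, 0, 0.071, 0.6, 0.42, 0.13, 0.3]
  ],
  "newtons": 40
}}

```text
t: 0.52
eef_pos: [0.3777, 0.4506, 0.1938]
tcp_rot: [0.903, -0.43, 0.0, 0.0]
ft_force: [0.5, 0.2, -0.0]
gripper_width: 0.0632
grip_force: 0.0
```

```bash
python3 -c "
from h import *
s=telemetry.sense();print(s['t'],s['eef_pos'],s['gripper_width']);plan([((.4555,.317,.10),pose(-50.6))])"
```

```text
0.5167 [0.37771322 0.45055499 0.1938142 ] 0.06315728983589876
row [0.0, -0.0, -0.001, 0.611, 0.096, 0.375]
```

Emit:
{"name": "step_arm", "arguments": {
  "series": [
    [0, 0, 0, 0.15, 0.024, 0.09, 0.3],
    [0, 0, 0, 0.31, 0.048, 0.19, 0.3],
    [0, 0, 0, 0.46, 0.072, 0.28, 0.3],
    [0, 0, 0, 0.6, 0.096, 0.375, 0.3],
    [0, 0, 0, 0.6, 0.096, 0.375, 0.3]
  ]
}}

```text
t: 0.93
eef_pos: [0.4532, 0.3165, 0.0967]
tcp_rot: [0.903, -0.429, -0.001, 0.003]
ft_force: [-1.0, -0.4, -0.4]
gripper_width: 0.0614
grip_force: 0.0
```

```bash
python3 -c "
from h import *
s=telemetry.sense();print(s['t'],s['eef_pos'],s['gripper_width']);plan([((.4555,.317,.026),pose(-50.6))])
p,d=get_image('scene');cv2.imwrite('pics/s3.png',cv2.resize(p[200:380,300:480],None,fx=3,fy=3))"
```

```text
0.9333 [0.45316208 0.31645342 0.09671096] 0.06137899062855529
row [0.001, -0.0, -0.0, 0.004, -0.01, 0.283]
```

View pics/s3.png

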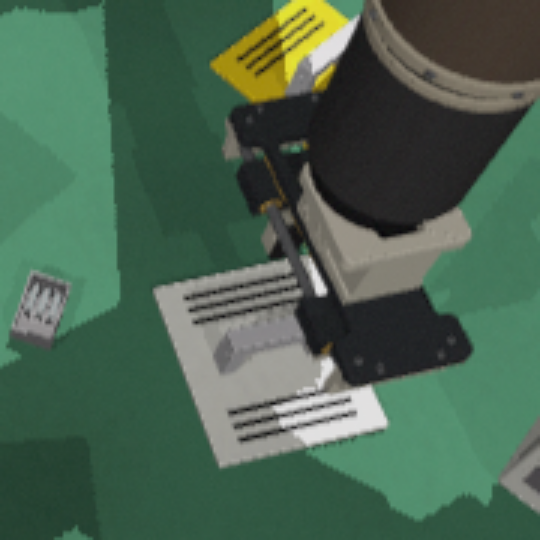

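The picture shows the fingers straddling the handle bar (crop pixel 260,335) across its width, open 61 mm and aligned. I descend and close.

Emit:
{"name": "step_arm", "arguments": {
  "series": [
    [0, 0, 0, 0.0, -0.005, 0.09, 0.3],
    [0, 0, 0, 0.004, -0.01, 0.18, 0.3],
    [0, 0, 0, 0.004, -0.01, 0.25, 0.3],
    [0, 0, 0, 0.004, -0.01, 0.283, 0.3],
    [0, 0, 0, 0.004, -0.01, 0.283, 0.5]
  ]
}}

```text
t: 1.4
eef_pos: [0.4554, 0.322, 0.0278]
tcp_rot: [0.904, -0.427, -0.0, 0.002]
ft_force: [0.0, -0.6, 0.9]
gripper_width: 0.0584
grip_force: 0.0
```

Emit:
{"name": "step_arm", "arguments": {
  "series": [
    [0, 0, 0, 0, 0, 0, 0.9],
    [0, 0, 0, 0, 0, 0, 1],
    [0, 0, 0, 0, 0, 0, 1],
    [0, 0, 0, 0, 0, 0, 1],
    [0, 0, 0, 0, 0, 0, 1]
  ],
  "newtons": 45
}}

```text
t: 1.82
eef_pos: [0.4566, 0.3231, 0.0304]
tcp_rot: [0.904, -0.427, 0.0, -0.001]
ft_force: [-0.6, 0.3, -0.4]
gripper_width: 0.027
grip_force: 0.0
```

Emit:
{"name": "step_arm", "arguments": {
  "series": [
    [0, 0, 0, 0, 0, 0, 1],
    [0, 0, 0, 0, 0, 0, 1],
    [0, 0, 0, 0, 0, 0, 1],
    [0, 0, 0, 0, 0, 0, 1]
  ]
}}

```text
t: 2.15
eef_pos: [0.4555, 0.3218, 0.0297]
tcp_rot: [0.904, -0.427, -0.0, 0.001]
ft_force: [-4.5, -3.4, 6.2]
gripper_width: 0.0155
grip_force: 45.0
```

Emit:
{"name": "step_arm", "arguments": {
  "series": [
    [0, 0, 0, 0, 0, -0.05, 1],
    [0, 0, 0, 0, 0, -0.16, 1],
    [0, 0, 0, 0, 0, -0.3, 1],
    [0, 0, 0, 0, 0, -0.45, 1],
    [0, 0, 0, 0, 0, -0.56, 1]
  ]
}}

```text
t: 2.57
eef_pos: [0.4567, 0.323, 0.1722]
tcp_rot: [0.904, -0.427, 0.0, -0.001]
ft_force: [0.2, 0.3, -3.4]
gripper_width: 0.0155
grip_force: 45.0
```

Emit:
{"name": "step_arm", "arguments": {
  "series": [
    [0, 0, 0, 0, 0, -0.08, 1],
    [0, 0, 0, 0, 0, -0.1, 1],
    [0, 0, 0, 0, 0, -0.1, 1]
  ]
}}

```text
t: 2.82
eef_pos: [0.4566, 0.3232, 0.1955]
tcp_rot: [0.904, -0.427, 0.0, -0.001]
ft_force: [0.2, 0.5, -4.3]
gripper_width: 0.0153
grip_force: 45.0
```

```bash
cat >> h.py <<'E'
a_=np.radians(-18.5);EX=np.array([np.cos(a_),np.sin(a_),0]);EY=np.array([-EX[1],EX[0],0])
C0=np.array([.5265,-.0056,0]);G=np.array([0,.0037,.0297]) # TCP in cover frame
def covtarget(xb,zb,th,dy=0):
    """tcp pose with cover's back lower edge at case (xb,zb) mm, back lower by th deg"""
    M=R.from_matrix(np.c_[EX,EY,[0,0,1]])*R.from_euler('y',-th,degrees=True)
    p=C0+EX*xb/1000+EY*dy/1000+[0,0,zb/1000]+M.apply(np.array([.07,0,0])+G)
    # tool: x=-cover y, y = -cover x... , z=-cover z
    T=M*R.from_matrix(np.array([[0,-1,0],[-1,0,0],[0,0,-1.]]).T)
    return p,T
def state():
    s=telemetry.sense();M=R.from_quat(s["tcp_rot"])*R.from_matrix(np.array([[0,-1,0],[-1,0,0],[0,0,-1.]]))
    o=s["eef_pos"]-M.apply(G);b=s["eef_pos"]-M.apply(np.array([.07,0,0])+G)-C0;x=M.as_matrix()[:,0]
    q=lambda v:np.round([v@EX*1e3,v@EY*1e3,v[2]*1e3],1)
    print("t",round(s["t"],2),"back edge",q(b),"centre",q(o-C0),"tilt",round(np.degrees(np.arcsin(x[2])),2),"yawerr",round(np.degrees(np.arctan2(x@EY,x@EX)),2),"F",np.round(s["ft_force"],1),"w",round(s["gripper_width"],4))
E
python3 -c "
from h import *
state();p,T=covtarget(-30,150,0);print(p,T.as_matrix().round(2).tolist());plan([(p,T)])"
```

```text
t 2.82 back edge [-204.7  228.4  165.6] centre [-167.5  287.7  165.8] tilt 0.15 yawerr 57.9 F [ 0.2  0.5 -4.3] w 0.0153
[ 0.56560697 -0.01478339  0.1797    ] [[-0.32, -0.95, 0.0], [-0.95, 0.32, -0.0], [0.0, 0.0, -1.0]]
row [-0.0, 0.0, 0.161, 1.321, 0.521, 0.061]
```

Emit:
{"name": "step_arm", "arguments": {
  "series": [
    [0, 0, 0.012, 0.09, 0.035, 0, 1],
    [0, 0, 0.03, 0.23, 0.09, 0, 1],
    [0, 0, 0.049, 0.38, 0.15, 0, 1],
    [0, 0, 0.067, 0.53, 0.21, 0, 1],
    [0, 0, 0.085, 0.67, 0.26, 0, 1]
  ]
}}

```text
t: 3.23
eef_pos: [0.5112, 0.1496, 0.1919]
tcp_rot: [0.758, -0.653, -0.001, 0.002]
ft_force: [1.0, 1.5, -4.0]
gripper_width: 0.0157
grip_force: 45.0
```

```bash
python3 -c "
from h import *
state();plan([covtarget(-30,140,7)])"
```

```text
t 3.23 back edge [-124.5  107.2  162.5] centre [-62.2 139.  162.2] tilt -0.22 yawerr 27.0 F [ 1.   1.5 -4. ] w 0.0157
row [0.02, 0.004, 0.075, 0.675, -0.103, 0.056]
```

Emit:
{"name": "step_arm", "arguments": {
  "series": [
    [0.004, 0.001, 0.015, 0.14, -0.02, 0.01, 1],
    [0.008, 0.002, 0.03, 0.29, -0.045, 0.02, 1],
    [0.013, 0.003, 0.046, 0.43, -0.066, 0.03, 1],
    [0.017, 0.004, 0.062, 0.56, -0.088, 0.04, 1],
    [0.02, 0.004, 0.075, 0.675, -0.103, 0.056, 1]
  ]
}}

```text
t: 3.65
eef_pos: [0.5626, -0.0131, 0.1779]
tcp_rot: [-0.583, 0.81, -0.05, 0.038]
ft_force: [0.7, 0.6, -3.1]
gripper_width: 0.0156
grip_force: 45.0
```

Emit:
{"name": "step_arm", "arguments": {
  "series": [
    [0, 0, 0, 0, 0, 0, 1],
    [0, 0, 0, 0, 0, 0, 1]
  ]
}}

```text
t: 3.82
eef_pos: [0.562, -0.0126, 0.1775]
tcp_rot: [-0.584, 0.809, -0.049, 0.037]
ft_force: [0.6, 0.7, -3.9]
gripper_width: 0.0156
grip_force: 45.0
```

```bash
python3 -c "
from h import *
state();plan([covtarget(-32,110,13)])
for n,(x0,y0,x1,y1) in (('scene',(150,150,370,350)),):
    p,d=get_image(n);cv2.imwrite('pics/s4.png',cv2.resize(p[y0:y1,x0:x1],None,fx=3,fy=3))"
```

```text
t 3.82 back edge [-30.    0.9 139.5] centre [ 39.5   1.  148. ] tilt 7.03 yawerr 0.12 F [ 0.6  0.7 -3.9] w 0.0156
row [0.017, 0.0, 0.0, 0.004, 0.036, 0.088]
```

View pics/s4.png

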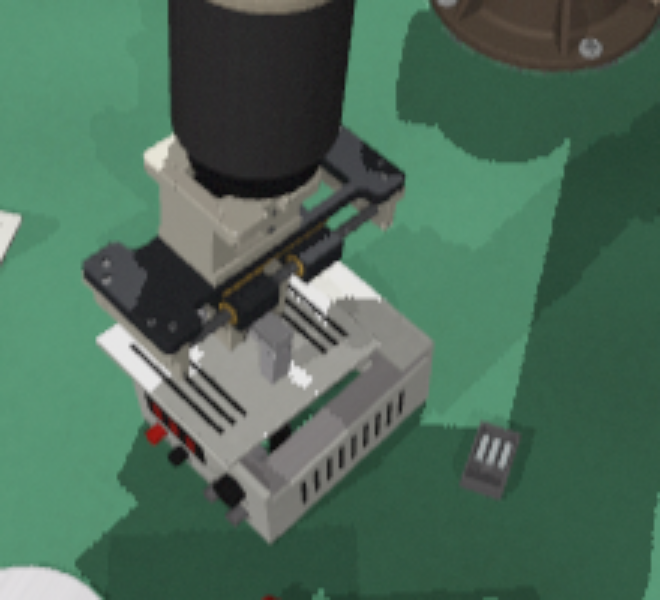

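The picture shows the cover held square over the case, with its front edge at (165,390), the lip behind it at (360,300) and its sides parallel to the case. I tilt it, then check the plate's actual tilt and edges by depth.

Emit:
{"name": "step_arm", "arguments": {
  "series": [
    [0.006, 0, 0, 0.001, 0.012, 0.03, 1],
    [0.012, 0, 0, 0.002, 0.024, 0.06, 1],
    [0.017, 0, 0, 0.004, 0.036, 0.088, 1],
    [0.017, 0, 0, 0.004, 0.036, 0.088, 1],
    [0.017, 0, 0, 0.004, 0.036, 0.088, 1]
  ]
}}

```text
t: 4.28
eef_pos: [0.5564, -0.009, 0.1566]
tcp_rot: [-0.583, 0.804, -0.092, 0.069]
ft_force: [0.4, 0.6, -2.4]
gripper_width: 0.0159
grip_force: 45.0
```

```bash
cat > look.py <<'E'
from h import *
state()
s=telemetry.sense()
for n in("scene","top"):
    p,d=get_image(n);np.savez(n+"1.npz",p=p,d=d);X=cloud(n,d).reshape(-1,3);q=np.c_[(X-C0)@EX,(X-C0)@EY,X[:,2]]*1000
    M=R.from_quat(s["tcp_rot"])*R.from_matrix(np.array([[0,-1,0],[-1,0,0],[0,0,-1.]]))
    c=M.inv().apply(X-(s["eef_pos"]-M.apply(G)))*1000   # in believed cover frame
    k=(abs(c[:,0])<90)&(abs(c[:,1])<62)&(abs(c[:,2]-6)<7)&(abs(c[:,0])>15)
    A=np.c_[c[k,:2],np.ones(k.sum())];w=np.linalg.lstsq(A,c[k,2],rcond=None)[0]
    k2=(abs(c[:,0])<95)&(abs(c[:,1])<90)&(abs(c[:,2]-6)<6)
    print(n,k.sum(),"slope deg",np.round(np.degrees(w[:2]),2),"top z at centre",round(w[2],1),"x",np.round(np.percentile(c[k2,0],[.5,2,98,99.5]),1),"y",np.round(np.percentile(c[k2,1],[.5,2,98,99.5]),1))
E
python3 look.py; python3 -c "
from h import *
plan([covtarget(-36,76,13),covtarget(-36,90,13)])"
```

```text
t 4.28 back edge [-31.8   2.2 111.6] centre [ 36.3   2.7 127.7] tilt 13.26 yawerr 0.4 F [ 0.4  0.6 -2.4] w 0.0159
scene 1774 slope deg [-0.12 -0.05] top z at centre 8.1 x [-70.7 -67.8  68.3  68.7] y [-65.6 -60.2  62.8  63.3]
top 660 slope deg [0.07 0.88] top z at centre 7.8 x [-68.7 -67.3  68.3  69.9] y [-62.8 -62.3 -21.5   3.2]
row [-0.001, 0.001, 0.001, 0.014, 0.057, 0.14]
row [-0.001, 0.001, 0.001, 0.014, 0.044, 0.085]
```

The cover sits in the grasp as believed. I lower it in front of the lip.

Emit:
{"name": "step_arm", "arguments": {
  "series": [
    [0, 0, 0, 0.004, 0.015, 0.035, 1],
    [0, 0, 0, 0.008, 0.03, 0.075, 1],
    [-0.001, 0, 0, 0.012, 0.045, 0.11, 1],
    [-0.001, 0.001, 0.001, 0.014, 0.057, 0.14, 1],
    [-0.001, 0.001, 0.001, 0.014, 0.057, 0.14, 1]
  ]
}}

```text
t: 4.8
eef_pos: [0.5506, -0.0113, 0.1187]
tcp_rot: [-0.579, 0.807, -0.092, 0.065]
ft_force: [0.0, -0.4, -3.8]
gripper_width: 0.0154
grip_force: 45.0
```

```bash
python3 -c "
from h import *
state();plan([covtarget(-45,74,12.5),covtarget(-73,73.5,12.5)])"
```

```text
t 4.8 back edge [-37.   -1.4  74.2] centre [31.3 -1.5 89.8] tilt 12.89 yawerr -0.16 F [ 0.  -0.4 -3.8] w 0.0154
row [-0.001, -0.0, -0.0, -0.006, 0.031, -0.005]
row [-0.001, -0.0, -0.0, -0.005, 0.14, -0.028]
```

Emit:
{"name": "step_arm", "arguments": {
  "series": [
    [0, 0, 0, -0.005, 0.03, -0.005, 1],
    [0, 0, 0, -0.005, 0.06, -0.011, 1],
    [0, 0, 0, -0.005, 0.09, -0.018, 1],
    [-0.001, 0, 0, -0.005, 0.115, -0.023, 1],
    [-0.001, 0, 0, -0.005, 0.14, -0.028, 1]
  ]
}}

```text
t: 5.22
eef_pos: [0.5173, 0.002, 0.1197]
tcp_rot: [-0.58, 0.807, -0.089, 0.065]
ft_force: [1.1, 0.5, -3.2]
gripper_width: 0.0155
grip_force: 45.0
```

```bash
python3 -c "
from h import *
state();plan([covtarget(-73,73,12.5),covtarget(-73,72,9),covtarget(-73,71.5,6),covtarget(-73,71.5,3),covtarget(-73,71.5,0)])"
```

```text
t 5.22 back edge [-72.9   0.7  75.4] centre [-4.7  0.6 90.8] tilt 12.68 yawerr -0.12 F [ 1.1  0.5 -3.2] w 0.0155
row [-0.001, 0.0, -0.0, 0.002, 0.002, 0.01]
row [-0.01, 0.0, -0.0, 0.002, -0.004, 0.031]
row [-0.019, 0.0, -0.0, 0.002, -0.008, 0.049]
row [-0.027, 0.0, -0.0, 0.002, -0.012, 0.064]
row [-0.035, 0.0, -0.0, 0.002, -0.016, 0.08]
```

Emit:
{"name": "step_arm", "arguments": {
  "series": [
    [-0.001, 0, 0, 0.002, 0.002, 0.01, 1],
    [-0.01, 0, 0, 0.002, -0.004, 0.031, 1],
    [-0.019, 0, 0, 0.002, -0.008, 0.049, 1],
    [-0.027, 0, 0, 0.002, -0.012, 0.064, 1],
    [-0.027, 0, 0, 0.002, -0.012, 0.064, 1]
  ]
}}

```text
t: 5.63
eef_pos: [0.526, -0.0003, 0.1041]
tcp_rot: [-0.583, 0.812, -0.02, 0.015]
ft_force: [1.9, -0.1, -3.0]
gripper_width: 0.0158
grip_force: 45.0
```

```bash
python3 -c "
from h import *
state();plan([covtarget(-72,71,1.5),covtarget(-72,70.5,0)])"
```

```text
t 5.63 back edge [-70.6   1.4  70.9] centre [-0.7  1.2 74.4] tilt 2.86 yawerr -0.15 F [ 1.9 -0.1 -3. ] w 0.0158
row [-0.004, 0.0, -0.0, 0.005, 0.003, 0.006]
row [-0.008, 0.0, -0.0, 0.005, 0.0, 0.016]
```

Emit:
{"name": "step_arm", "arguments": {
  "series": [
    [-0.003, 0, 0, 0.002, 0.001, 0.005, 1],
    [-0.006, 0, 0, 0.004, 0, 0.01, 1],
    [-0.008, 0, 0, 0.005, 0, 0.016, 1],
    [-0.008, 0, 0, 0.005, 0, 0.016, 1],
    [-0.008, 0, 0, 0.005, 0, 0.016, 1]
  ]
}}

```text
t: 6.05
eef_pos: [0.5233, -0.0024, 0.1001]
tcp_rot: [-0.583, 0.812, -0.001, 0.0]
ft_force: [-0.2, 0.8, -3.6]
gripper_width: 0.0156
grip_force: 45.0
```

```bash
python3 look.py
```

```text
t 6.05 back edge [-74.   -1.5  70.3] centre [-4.  -1.7 70.4] tilt 0.08 yawerr -0.15 F [-0.2  0.8 -3.6] w 0.0156
scene 1545 slope deg [-1.47  0.75] top z at centre 7.2 x [-70.9 -50.4  88.3  89.7] y [-67.9 -57.8  70.4  71.8]
top 589 slope deg [-0.66 -0.01] top z at centre 6.4 x [-78.1 -41.9  83.3  84.8] y [-68.9 -67.4  71.2  73.5]
```

Emit:
{"name": "step_arm", "arguments": {
  "series": [
    [0, 0, 0, 0, -0.008, 0, 1],
    [0, 0, 0, 0, -0.008, 0.005, 1],
    [0, 0, 0, 0, -0.008, 0.005, 1]
  ]
}}

```text
t: 6.4
eef_pos: [0.5258, -0.0028, 0.0997]
tcp_rot: [-0.584, 0.812, -0.001, 0.001]
ft_force: [-1.7, 0.2, 2.8]
gripper_width: 0.0157
grip_force: 45.0
```

Emit:
{"name": "step_arm", "arguments": {
  "series": [
    [0, 0, 0, 0, 0, 0.004, 1],
    [0, 0, 0, 0, 0, 0.004, 1],
    [0, 0, 0, 0, 0, 0.004, 1]
  ]
}}

```text
t: 6.65
eef_pos: [0.5258, -0.0028, 0.0997]
tcp_rot: [-0.584, 0.812, -0.001, 0.001]
ft_force: [-4.6, 1.3, 12.8]
gripper_width: 0.0153
grip_force: 45.0
```

```bash
python3 -c "
from h import *
state()"
```

```text
t 6.65 back edge [-71.4  -1.2  69.8] centre [-1.4 -1.3 70. ] tilt 0.16 yawerr -0.09 F [-4.6  1.3 12.8] w 0.0153
```

Seated with contact at z = 70 mm. I release by opening partway and withdraw straight up.

Emit:
{"name": "step_arm", "arguments": {
  "series": [
    [0, 0, 0, 0, 0, -0.004, 0.7],
    [0, 0, 0, 0, 0, -0.004, 0.55],
    [0, 0, 0, 0, 0, -0.004, 0.55],
    [0, 0, 0, 0, 0, -0.004, 0.55],
    [0, 0, 0, 0, 0, -0.004, 0.55]
  ]
}}

```text
t: 7.07
eef_pos: [0.5254, -0.0029, 0.0989]
tcp_rot: [-0.583, 0.812, -0.0, 0.0]
ft_force: [0.3, 0.0, -0.1]
gripper_width: 0.0384
grip_force: 0.0
```

Emit:
{"name": "step_arm", "arguments": {
  "series": [
    [0, 0, 0, 0, 0, 0, 0.55],
    [0, 0, 0, 0, 0, 0, 0.55],
    [0, 0, 0, 0, 0, -0.03, 0.55],
    [0, 0, 0, 0, 0, -0.1, 0.55],
    [0, 0, 0, 0, 0, -0.2, 0.55]
  ]
}}

```text
t: 7.48
eef_pos: [0.524, -0.0033, 0.1482]
tcp_rot: [-0.583, 0.812, 0.0, -0.001]
ft_force: [0.0, 0.0, 0.6]
gripper_width: 0.0393
grip_force: 0.0
```

Emit:
{"name": "step_arm", "arguments": {
  "series": [
    [0, 0, 0, 0, 0.08, -0.1, 0.55],
    [0, 0, 0, 0, 0.2, -0.2, 0.55],
    [0, 0, 0, 0, 0.35, -0.3, 0.55],
    [0, 0, 0, 0, 0.42, -0.35, 0.55],
    [0, 0, 0, 0, 0.42, -0.35, 0.55]
  ]
}}

```text
t: 7.9
eef_pos: [0.4244, 0.0314, 0.2406]
tcp_rot: [-0.584, 0.812, -0.001, 0.004]
ft_force: [-0.2, -0.6, 0.1]
gripper_width: 0.0394
grip_force: 0.0
```

Run:
```python
from h import *
for n,(x0,y0,x1,y1) in (("scene",(150,200,330,350)),):
    p,d=get_image(n);cv2.imwrite("pics/s5.png",cv2.resize(p[y0:y1,x0:x1],None,fx=4,fy=4))
for n in("scene","top"):
    p,d=get_image(n);X=cloud(n,d).reshape(-1,3);q=np.c_[(X-C0)@EX,(X-C0)@EY,X[:,2]]*1000
    k=(q[:,0]>-40)&(q[:,0]<60)&(abs(q[:,1])<60)&(abs(q[:,2]-76)<8)
    w=np.linalg.lstsq(np.c_[q[k,:2],np.ones(k.sum())],q[k,2],rcond=None)[0]
    h=(abs(q[:,0])<40)&(abs(q[:,1])<60)&(abs(q[:,2]-122)<6)
    print(n,k.sum(),"slope",np.round(np.degrees(w[:2]),2),"z",round(w[2],1),"handle",rect(q[h]/1000) if h.sum()>20 else h.sum())
```

```text
scene 1837 slope [-0.17 -0.15] z 77.9 handle (array([-3.4, -2.8]), array([17.3, 81.3]), 0.1)
top 485 slope [-0.17  0.4 ] z 76.8 handle (array([ -2.8, -31.7]), array([15.8, 15.6]), 89.6)
```

View pics/s5.png

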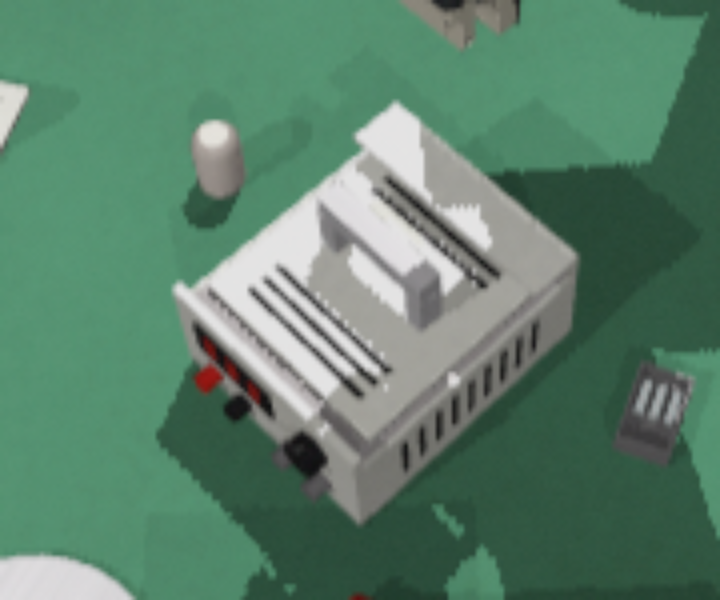

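The cover lies flat behind the front panel (245,340) and under the lip (470,190). It is square, about 3 mm off centre, and the arm is clear. I hand the job in.

```bash
python3 -c "
from workcell import env;print(env.finish_job())"
```

```text
the job is handed in; nothing more can be done
None
```

The larger cover is back on the power supply, under the lip and behind the front panel: flat, square and about 3 mm off centre by the last camera check, with the arm clear and the smaller cover left alone. I handed the job in at about 8 s; no verdict was returned.

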